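Close a split bearing housing on its dowels and hold it shut

TASK

Take the folded-metal guard off the lower half of the split bearing housing and hang it astride the wooden rail, out of the way. Then set the loose housing cap on the two dowels, fully home, and finish with the robot still pressing it down firmly (at least about 15 N, roughly the weight of a kilogram and a half) so that I can start the screws: do not let go at the end. Leave the marker, spring clamp and steel block where they lie.

Things in the scene. Friction and masses are not known exactly. Their poses are not given: they have to be found in the camera images.
- housing: Lower half of a split bearing housing, grey, fixed. Origin: centre of underside, on the bench; long axis x. Foot 184x60x10 mm, body 136 (x) x 44 (y) mm up to the flat joint face 50 mm above the bench, half-round bore (r 22) along y in its middle. Steel dowels on the face at x = -50 and +50, y = 0: 10 mm diameter, 16 tall, top 5 mm tapered to 6. May swap places with the rail.
- joint_face (a point): Centre of the housing's joint face (50 mm above the housing's origin), axes as the housing. The cap is seated when its origin is here.
- cap: Upper half, loose, grey, 0.35 kg nominal, lying joint face down. Origin: centre of joint face (underside); long axis x, z up. 136 (x) x 44 (y) mm; 18 mm thick ears with 12 mm through holes at x = -50 and +50 (chamfered 1.5); arch between, crown pad 26x44, top 38 mm up. Grip the flat sides (44 apart in y) across the crown, fingertips about 14 mm above the face. Fits either way round.
- guard: Loose saddle of folded sheet metal, an upside-down U, 0.15 kg nominal: 120 (x, along the fold) x 55 (y) x 45 (z) mm, sheet 3 mm, gap between legs 49, ends open. Origin: centre of the plane of its lower edges, z up; underside of its top is 42 mm above it. At first it straddles the housing, on the dowel tips, x along the housing's. Grip across the legs (55 mm) from above.
- rail: Low wooden rail, fixed. Origin: centre of underside; long axis x. Base board 220x60x10 mm, two posts (24 mm thick, at x = -90 and +90) and a level bar 210 (x) x 28 (y) x 22 (z) mm whose flat top is 100 mm above the bench; a 7 mm high stop at each end leaves 190 mm of bar clear.
- bar_top (a point): Centre of the top face of the rail's bar, axes as the rail. A guard hung astride the bar, its x along the bar, has its origin 42 mm below this height.
- marker: Bystander: marker pen 135 mm long lying on the bench.
- spring_clamp: Bystander: spring clamp, 56 x 108 x 22 mm, lying on the bench.
- steel_block: Bystander: steel block with two holes, 35 x 60 x 22 mm, on the bench.

How it is judged:
On the way, in this order (a step that is already met when the one before it is completed fails the run):
1. the guard hangs astride the rail's bar, let go (x of guard in the frame of bar_top between -0.055 and 0.055 m and y of guard in the frame of bar_top between -0.016 and 0.016 m and z of guard in the frame of bar_top between -0.047 and -0.036 m and angle between guard's own z axis and vertical below 0.2 rad and angle between the x axis of guard and the x axis of rail, either way round below 0.3 rad and contact force between guard and rail above 0.4 N and contact force between guard and the arm below 0.1 N and contact force between guard and the fingers below 0.1 N), for 0.3 s.
2. the cap is seated on the dowels (horizontal distance between cap and joint_face below 0.0035 m and z of cap in the frame of joint_face between -0.003 and 0.002 m and angle between the x axis of cap and the x axis of housing, either way round below 0.05 rad and angle between cap's own z axis and vertical below 0.04 rad), for 0.2 s.
At the end, for the whole second after the job is handed in: Cap seated on the dowels (3.5 mm sideways, gap under 2 mm, 0.05 rad, either way round), fingers on it, bearing on the housing with over 10 N; guard astride the bar, free of the robot, level within 0.2 rad, along it within 0.3 rad, within 55 mm of its middle; all still (all of step 1 and all of step 2 and contact force between cap and housing above 10 N and contact force between cap and the fingers above 4 N and linear speed of cap below 0.01 m/s and linear speed of guard below 0.02 m/s); the arm keeps its last pose, push and grip.
It fails at once if a bystander (marker, spring clamp, steel block) was moved more than 30 mm (distance of any of marker, spring_clamp, steel_block from where it was at the start of the episode above 0.03 m).
It also fails if it takes over 64 s, if anything falls off the work surface, if the arm or the gripper's body presses on something with over 40 N, if the wrist force passes 120 N, or if a joint passes its speed limit or range.

ROBOT

A 6-joint arm with a two-finger parallel gripper is mounted at the origin on a cart in front of the work surface, level with it; the furniture and walls round the work are solid. World frame = base frame: x ahead of the robot, y to its left, z up, the work surface at z = 0. Lengths are in m, angles in rad, forces in N, time in s.
With the tool pointing down it reaches from about 0.325 to 0.9 m from the base axis. Payload 3.5 kg.
Tool frame: the origin (TCP) lies midway between the tips of the shut fingers; the grasp point (between the pads) lies 19 mm behind it; y points along the fingers, x is the direction in which the jaws open and shut, and the axes are right-handed (so a half turn about y gives the same grasp; the last joint's range is limited). The gripper opens to 85 mm and grips with 20 to 120 N. Pads are 22 mm wide; open, the fingers measure 114 mm over their backs; the gripper's body (76 mm by 85 mm) begins 54 mm behind the grasp point. The pads swing forward as they close: fully open they stand 13 mm farther back than shut.
Start: joints at [-1.445, 0.276, -0.026, 1.268, 0, 1.467], TCP at [0.142, -0.609, 0.199] pointing down, gripper open.
Joint ranges: [-3.12, 3.12], [-0.85, 1.88], [-1.08, 1.24], [-1.95, 2.15], [-1.57, 1.53], [-3.14, 3.14]. Speed limits (rad/s): [2.57, 2.57, 3.14, 3.14, 3.14, 3.14].

INTERFACE

Orientations are given as a rotation vector (axis times angle).
In Python, from cell import sense, camera, close_job gives the robot as it stands.
- The arm moves only by the shell command python3 -m crank 'ROWS'. ROWS is JSON, a list of rows, each a list of 7 numbers: the shift along the tool's x, y, z in m, then the turn, a rotation vector about the tool's x, y, z in degrees, then the closure, from 0 (fully open) to 1 (shut). In form: [[dx, dy, dz, ax, ay, az, fingers], ...]. A call has 1 to 12 rows; each row shifts and turns the commanded pose from where the row before left it, along the tool's axes as they then stand; what a row does not reach is not made up. A row lasts 1/10 s, in which the tool goes at most 50 mm and 8.59 degrees, less where a joint would pass 70% of its speed; a pose out of reach is approached as far as the arm can. A call with a gripper value outside its range is refused whole. The fingers move at their own pace and stop on an object; the grip force is fixed at half the most. Time passes only in rows, so rows that do not move let the fingers close. It gives the time, the measured TCP pose, the force and the opening at its end, in the units of the state.
- sense(): the state, without advancing time (a new reading comes with each control period).
- camera(name): name is "scene" or "top"; returns a dict with "frame" (420x560x3 uint8, blue, green, red), "intrinsics" (3x3 intrinsics, pixels), "D" ([k1, k2, p1, p2, k3] as OpenCV has them; the pictures are not rectified), "camera_from_world" (4x4, takes a point from world to camera coordinates). Camera axes: x right, y down, z forward; pixel columns grow to the right and rows downward; lengths in m; the calibration is good to about 2 mm. A picture is of the moment at which its call begins. There is no depth.
- close_job(): hands the job in, once; it reports no verdict.
The state is a dict: "time": time; "joint_pos": joint angles; "qd": joint speeds; "tau": joint torques, N m; "position": TCP position; "tool_rot": TCP orientation; "force": force on the tool from outside, world axes, zero at the start; "torque": the same for the moment, N m; "grip_width": finger opening in m.
Only numpy, scipy, OpenCV 4.12 (cv2) and the standard library are available. Lean on these libraries where they do the work, as an engineer would, in place of code of your own. Each camera call takes 0.05 s, during which the arm holds its last target. There are 200 camera calls.

## Working session

There is one attempt and no reset: what is moved stays moved. The work goes in short steps, Python scripts to look and compute and a shell command to move; the robot and the scene stay as the last step left them, time stands still between calls to the robot, and variables do not carry over. Pictures are saved under pics/ and viewed, about 8 in all and at most 12, crops included, and the job is handed in when it is done.

```bash
ls; mkdir -p pics; cat > h.py <<'E'
import numpy as np, cv2
from cell import sense, camera, close_job
def cal(c): return np.array(c["intrinsics"],float),np.array(c["D"],float),np.array(c["camera_from_world"],float)
def ray(c,uv,z):
    K,D,T=cal(c); p=cv2.undistortPoints(np.array(uv,float).reshape(-1,1,2),K,D).reshape(-1,2)
    R=T[:3,:3];o=-R.T@T[:3,3]; d=np.c_[p,np.ones(len(p))]@R
    return o+d*((z-o[2])/d[:,2])[:,None]
def proj(c,P):
    K,D,T=cal(c); return cv2.projectPoints(np.array(P,float).reshape(-1,1,3),cv2.Rodrigues(T[:3,:3])[0],T[:3,3],K,D)[0].reshape(-1,2)
E
python3 - <<'E'
from h import *
import pickle
s=sense(); print(s)
for n in("scene","top"):
    c=camera(n); cv2.imwrite(f"pics/{n}0.png",c["frame"]); pickle.dump(c,open(f"{n}0.pkl","wb"))
    K,D,T=cal(c); print(n,K.tolist(),D,-T[:3,:3].T@T[:3,3],T[:3,:3].round(2).tolist())
E
```

```text
pics
{'time': 0.0, 'joint_pos': array([-1.44539867e+00,  2.77132919e-01, -2.78890051e-02,  1.26801957e+00,
        4.30242299e-06,  1.46740940e+00]), 'qd': array([-2.45452351e-04, -3.38958048e-04,  4.85850278e-05,  2.23176100e-03,
        5.07850834e-04, -1.36686852e-03]), 'tau': array([ 7.57033358e-04, -4.45514166e+01,  2.95200258e+01,  1.65167655e-02,
       -2.25371440e-05, -8.46346182e-06]), 'position': array([ 0.14163753, -0.60785509,  0.19745602]), 'tool_rot': array([-1.3071468 ,  1.04011569, -1.03743937]), 'force': array([ 0.07864141,  0.72797566, -0.02656562]), 'torque': array([-0.01734406,  0.02988814, -0.02118966]), 'grip_width': 0.08552454679237853}
scene [[461.01529788882243, 0.0, 285.06458946361084], [0.0, 461.01529788882243, 213.74956068621174], [0.0, 0.0, 1.0]] [-0.15032108  0.          0.          0.          0.        ] [0.15816655 0.49883095 0.99710174] [[-0.88, -0.48, 0.01], [-0.37, 0.66, -0.65], [0.31, -0.57, -0.76]]
top [[401.74306829901985, 0.0, 282.38198298603027], [0.0, 401.74306829901985, 205.78561356888977], [0.0, 0.0, 1.0]] [-0.02650896  0.          0.          0.          0.        ] [ 0.4542517  -0.1701859   0.94653809] [[-0.01, -1.0, -0.02], [-0.99, 0.01, -0.11], [0.11, 0.02, -0.99]]
```

View pics/scene0.png

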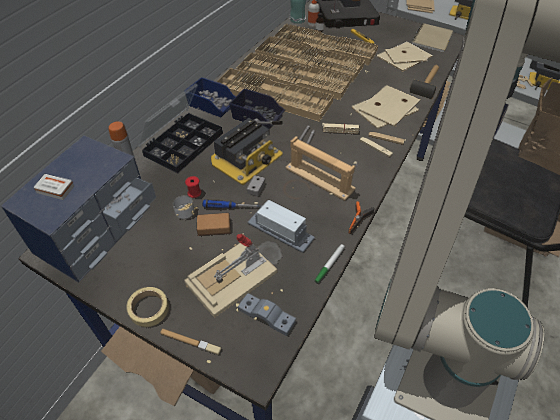

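View pics/top0.png

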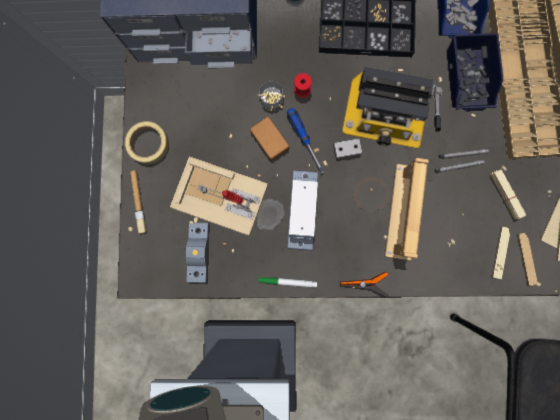

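```bash
python3 - <<'E'
from h import *
import pickle
t=pickle.load(open("top0.pkl","rb"));f=t["frame"]
tiles=[cv2.resize(f[y:y+h,x:x+w],None,fx=5,fy=5,interpolation=cv2.INTER_CUBIC) for x,y,w,h in[(180,218,35,70),(283,165,40,90),(380,152,55,115)]]
H=max(i.shape[0] for i in tiles)
out=np.hstack([cv2.copyMakeBorder(i,0,H-i.shape[0],0,10,0) for i in tiles]);cv2.imwrite("pics/crop1.png",out);print(out.shape)
g=cv2.cvtColor(f,cv2.COLOR_BGR2GRAY);hsv=cv2.cvtColor(f,cv2.COLOR_BGR2HSV)
def rects(m,box,nm,z,k=1):
    M=np.zeros_like(m);x,y,w,h=box;M[y:y+h,x:x+w]=m[y:y+h,x:x+w]
    cs=sorted(cv2.findContours(M,cv2.RETR_EXTERNAL,cv2.CHAIN_APPROX_NONE)[0],key=cv2.contourArea)[::-1][:k]
    for c in cs:
        b=cv2.boxPoints(cv2.minAreaRect(c)); P=ray(t,b,z)[:,:2]
        print(nm,b.round(1).tolist(),"ctr",P.mean(0).round(4),"sides",[np.linalg.norm(P[i]-P[i-1]).round(4) for i in(1,2)],"ang",[np.degrees(np.arctan2(*(P[i]-P[i-1])[::-1])).round(1) for i in(1,2)])
rects(((g>165)&(hsv[...,1]<60)).astype(np.uint8)*255,(283,165,40,90),"guard",.069)
rects((g>75).astype(np.uint8)*255,(180,218,35,70),"cap",.018)
for th in(150,170,190): rects(((hsv[...,2]>th)&(hsv[...,1]>60)).astype(np.uint8)*255,(380,152,55,115),"rail%d"%th,.1,2)
E
```

```text
(575, 680, 3)
guard [[288.6000061035156, 234.10000610351562], [292.6000061035156, 178.8000030517578], [317.5, 180.5], [313.6000061035156, 235.89999389648438]] ctr [ 0.5442 -0.1956] sides [np.float64(0.1226), np.float64(0.0552)] ang [np.float64(-4.7), np.float64(-94.8)]
cap [[180.0, 218.0], [214.0, 218.0], [214.0, 287.0], [180.0, 287.0]] ctr [0.4473 0.0494] sides [np.float64(0.0799), np.float64(0.1584)] ang [np.float64(-90.5), np.float64(-179.5)]
rail150 [[402.3999938964844, 258.5], [414.1000061035156, 157.1999969482422], [428.29998779296875, 158.8000030517578], [416.5, 260.1000061035156]] ctr [ 0.5367 -0.4315] sides [np.float64(0.217), np.float64(0.0302)] ang [np.float64(-8.9), np.float64(-97.4)]
rail150 [[384.5, 255.8000030517578], [396.29998779296875, 163.39999389648438], [406.70001220703125, 164.6999969482422], [394.79998779296875, 257.1000061035156]] ctr [ 0.5335 -0.3897] sides [np.float64(0.1981), np.float64(0.0222)] ang [np.float64(-9.3), np.float64(-98.2)]
rail170 [[403.0, 258.5], [413.0, 161.6999969482422], [426.5, 163.10000610351562], [416.6000061035156, 259.8999938964844]] 
[... 219 characters left out ...]
4, 164.8000030517578], [394.8999938964844, 257.0]] ctr [ 0.5334 -0.3903] sides [np.float64(0.1975), np.float64(0.0205)] ang [np.float64(-9.1), np.float64(-97.9)]
rail190 [[403.3999938964844, 255.39999389648438], [413.79998779296875, 161.8000030517578], [426.29998779296875, 163.10000610351562], [415.8999938964844, 256.79998779296875]] ctr [ 0.5352 -0.4304] sides [np.float64(0.2004), np.float64(0.0267)] ang [np.float64(-8.6), np.float64(-97.1)]
rail190 [[385.5, 255.6999969482422], [397.0, 163.8000030517578], [406.3999938964844, 164.89999389648438], [394.8999938964844, 256.8999938964844]] ctr [ 0.5334 -0.3905] sides [np.float64(0.197), np.float64(0.02)] ang [np.float64(-9.1), np.float64(-97.9)]
```

View pics/crop1.png

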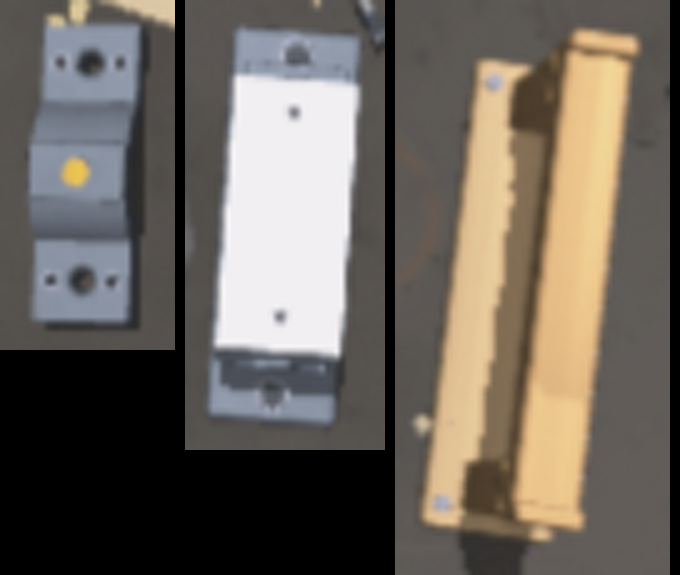

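Pictures so far: 3. In the top view, the guard is a white rectangle with corners (289,234), (293,179), (317,180) and (314,236). The cap holes are near (198,230) and (196,274). The bar runs from about (409,258) to (421,158). Marker, clamp and block are clear of these.

```bash
cat >> h.py <<'E'
from scipy.spatial.transform import Rotation as Ro
def plan(xyz,axdeg):
    """tool-axes turn (about tool y, deg) so jaws lie across an object whose x axis is at axdeg; then shift after that turn"""
    s=sense();R=Ro.from_rotvec(s["tool_rot"]).as_matrix()
    a=np.radians(axdeg); best=None
    for sg in(1,-1):
        xj=sg*np.array([-np.sin(a),np.cos(a),0]); y=np.array([0,0,-1.]); Rt=np.c_[xj,y,np.cross(xj,y)]
        rv=np.degrees(Ro.from_matrix(R.T@Rt).as_rotvec())
        print("turn(tool,deg)",rv.round(2),"shift after turn",(Rt.T@(np.array(xyz)-s["position"])).round(4))
    print("q6",s["joint_pos"][5].round(3),"pos",s["position"].round(4),"F",s["force"].round(2),"w",s["grip_width"].round(4),"t",s["time"],"R",R.round(2).tolist())
E
python3 - <<'E'
from h import *
import pickle
t=pickle.load(open("top0.pkl","rb"))
P=ray(t,[[198.0,230.2],[196.1,273.6]],.018)[:,:2];d=P[0]-P[1];print("cap",P.mean(0),np.linalg.norm(d),np.degrees(np.arctan2(d[1],d[0])))
F=ray(t,[[283+(297-185)/5-.4,165+55/5-.4],[283+(271-185)/5-.4,165+395/5-.4]],.01)[:,:2];d=F[0]-F[1];print("foot",F.mean(0),np.linalg.norm(d),np.degrees(np.arctan2(d[1],d[0])))
s=pickle.load(open("scene0.pkl","rb"))
plan([.5442,-.1956,.20],-4.7)
E
```

```text
cap [0.44823549 0.04915303] 0.09980061815972804 -1.7863984611985688
foot [ 0.54518086 -0.19572159] 0.16039468894406536 -5.111976081119539
turn(tool,deg) [-1.7000e-01 -1.6219e+02 -1.0000e-02] shift after turn [ 0.444  -0.0025 -0.3674]
turn(tool,deg) [ 1.000e-02  1.781e+01 -1.200e-01] shift after turn [-0.444  -0.0025  0.3674]Traceback (most recent call last):
  File "<stdin>", line 7, in <module>
  File "h.py", line 19, in plan
    print("q6",s["joint_pos"][5].round(3),"pos",s["position"].round(4),"F",s["force"].round(2),"w",s["grip_width"].round(4),"t",s["time"],"R",R.round(2).tolist())
                                                                                                   ^^^^^^^^^^^^^^^^^^^^^
AttributeError: 'float' object has no attribute 'round'
```

```bash
sed -i 's/s\["grip_width"\].round(4)/round(float(s["grip_width"]),4)/' h.py
python3 -m crank '[[0,0,0,0,6,0,0],[0,0,0,0,6,0,0],[0,0,0,0,5.8,0,0],[-0.037,0,0.0306,0,0,0,0],[-0.037,0,0.0306,0,0,0,0],[-0.037,0,0.0306,0,0,0,0],[-0.037,0,0.0306,0,0,0,0],[-0.037,0,0.0306,0,0,0,0],[-0.037,0,0.0306,0,0,0,0],[-0.037,0,0.0306,0,0,0,0],[-0.037,0,0.0306,0,0,0,0],[-0.037,0,0.0306,0,0,0,0]]'
python3 -m crank '[[-0.037,0,0.0306,0,0,0,0],[-0.037,0,0.0306,0,0,0,0],[-0.037,0,0.0306,0,0,0,0],[0,0,0,0,0,0,0],[0,0,0,0,0,0,0]]'
python3 -c "
from h import *
plan([.545,-.1957,.033],-4.9)"
```

```text
time: 1.3
position: [0.4443, -0.2975, 0.1983]
tool_rot: [-1.169, 1.27, -1.269]
force: [-0.1, -1.0, -0.3]
grip_width: 0.0855
time: 1.8
position: [0.5441, -0.1952, 0.1979]
tool_rot: [-1.172, 1.269, -1.267]
force: [-0.2, 0.7, 0.1]
grip_width: 0.0854
turn(tool,deg) [-0.0000e+00 -1.7965e+02 -1.4000e-01] shift after turn [-0.0004  0.1649 -0.001 ]
turn(tool,deg) [ 0.09  0.35 -0.  ] shift after turn [0.0004 0.1649 0.001 ]
q6 2.765 pos [ 0.5441 -0.1952  0.1979] F [-0.23  0.68  0.13] w 0.0854 t 1.8 R [[-0.08, -0.0, 1.0], [-1.0, 0.0, -0.08], [-0.0, -1.0, -0.0]]
```

```bash
python3 -m crank '[[0,0.04,0.001,0,0,0,0],[0,0.04,0,0,0,0,0],[0,0.035,0,0,0,0,0],[0,0.025,0,0,0,0,0],[0,0.015,0,0,0,0,0],[0,0.01,0,0,0,0,0],[0,0,0,0,0,0,1],[0,0,0,0,0,0,1],[0,0,0,0,0,0,1],[0,0,0,0,0,0,1],[0,0,0,0,0,0,1],[0,0,0,0,0,0,1]]'
python3 -m crank '[[0,0,0,0,0,0,1],[0,0,0,0,0,0,1],[0,-0.01,0,0,0,0,1],[0,-0.02,0,0,0,0,1],[0,-0.03,0,0,0,0,1],[0,-0.03,0,0,0,0,1],[0,-0.03,0,0,0,0,1],[0,0,0,0,0,0,1],[0,0,0,0,0,0,1]]'
python3 - <<'E'
from h import *
c=camera("top");s=camera("scene");cv2.imwrite("pics/lift.png",np.hstack([c["frame"][100:300,200:480],s["frame"][100:300,180:460]]))
plan([.535,-.431,.155],-8.9)
E
```

```text
time: 3.0
position: [0.5475, -0.1973, 0.0363]
tool_rot: [-1.167, 1.264, -1.273]
force: [0.7, 0.8, 7.8]
grip_width: 0.0002
time: 3.9
position: [0.5457, -0.1966, 0.1551]
tool_rot: [-1.169, 1.267, -1.271]
force: [-0.5, 0.4, -0.8]
grip_width: 0.0002
turn(tool,deg) [-5.0000e-02 -1.7579e+02 -1.6000e-01] shift after turn [-0.2337 -0.0022 -0.0274]
turn(tool,deg) [ 0.1   4.21 -0.03] shift after turn [ 0.2337 -0.0022  0.0274]
q6 2.766 pos [ 0.5441 -0.1958  0.1528] F [ 0.19  0.15 -0.45] w 0.0003 t 4.0 R [[-0.08, -0.0, 1.0], [-1.0, 0.0, -0.08], [-0.0, -1.0, -0.0]]
```

View pics/lift.png

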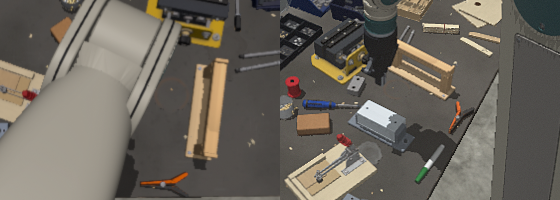

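```bash
python3 - <<'E'
from h import *
s=camera("scene");S=sense();R=Ro.from_rotvec(S["tool_rot"]).as_matrix();p=S["position"]
q=proj(s,[p,p-R[:,1]*.1,[.545,-.1957,.069],[.545,-.1957,0]]);print(q.round(1),S["position"])
f=s["frame"].copy()
f=cv2.resize(f[100:300,180:400],None,fx=3,fy=3,interpolation=cv2.INTER_CUBIC)
for a in q: cv2.circle(f,tuple(((a-[180,100])*3).astype(int).tolist()),4,(0,0,255),1)
cv2.imwrite("pics/s1.png",f)
E
```

```text
[[280.  193. ]
 [279.9 163.8]
 [279.7 214.4]
 [279.8 230.6]] [ 0.54385195 -0.19573404  0.15225335]
```

View pics/s1.png

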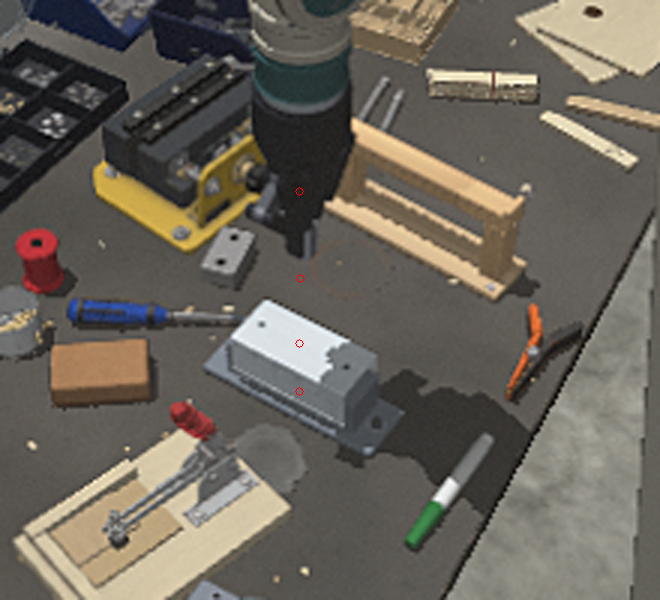

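The fingers closed on air. In this crop the fingertip is at (300,252), but the reported TCP projects to (300,278). That, along with the light contact on the guard top (z 0.069) at a reported 0.036, means the real tips sit about 33 mm above the reported TCP. The guard is undisturbed, so I'll go lower in guarded steps (5 pictures so far).

```bash
python3 -m crank '[[0,0,0,0,0,0,0],[0,0,0,0,0,0,0],[0,0,0,0,0,0,0],[0,0,0,0,0,0,0],[0,0,0,0,0,0,0],[0,0.03,0.001,0,0,0,0],[0,0.035,0,0,0,0,0],[0,0.03,0,0,0,0,0],[0,0.015,0,0,0,0,0],[0,0,0,0,0,0,0]]'
python3 -m crank '[[0,0.007,0,0,0,0,0],[0,0.007,0,0,0,0,0],[0,0.007,0,0,0,0,0],[0,0,0,0,0,0,0],[0,0,0,0,0,0,0]]'
python3 - <<'E'
from h import *
s=camera("scene");plan([.545,-.1957,.0],-4.9)
cv2.imwrite("pics/s2.png",cv2.resize(s["frame"][130:270,220:360],None,fx=4,fy=4,interpolation=cv2.INTER_CUBIC))
E
```

```text
time: 5.05
position: [0.5434, -0.1952, 0.0407]
tool_rot: [-1.172, 1.275, -1.265]
force: [-0.1, 0.1, -0.2]
grip_width: 0.0851
time: 5.55
position: [0.5461, -0.1964, 0.0227]
tool_rot: [-1.169, 1.269, -1.269]
force: [-0.3, 0.2, 0.7]
grip_width: 0.0856
turn(tool,deg) [ 2.0000e-02 -1.7979e+02  5.0000e-02] shift after turn [0.0007 0.023  0.0014]
turn(tool,deg) [-0.03  0.21  0.01] shift after turn [-0.0007  0.023  -0.0014]
q6 2.767 pos [ 0.5463 -0.1965  0.023 ] F [-0.54  0.04  0.15] w 0.0856 t 5.6 R [[-0.08, 0.0, 1.0], [-1.0, -0.0, -0.08], [0.0, -1.0, 0.0]]
```

View pics/s2.png

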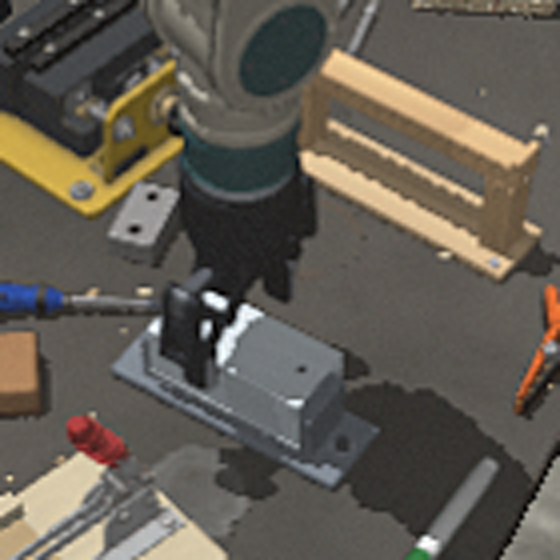

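```bash
python3 - <<'E'
from h import *
s=camera("scene");S=sense();R=Ro.from_rotvec(S["tool_rot"]).as_matrix();p=S["position"]
f=cv2.resize(s["frame"][130:270,220:360],None,fx=4,fy=4,interpolation=cv2.INTER_CUBIC)
for dz in(0,.02,.033,.046):
    for h in(-.05,0,.05):
        q=(proj(s,[p+R[:,0]*h-R[:,1]*dz])[0]-[220,130])*4; print(dz,h,q.round(0))
# pixels (crop) of near tip & far tip -> rays at z planes
for z in(.04,.055,.068,.08):
    a=ray(s,np.array([[195,385],[285,298]])/4+[220,130],z); d=a[0]-a[1]; print(z,a.round(3).tolist(),"mid",a.mean(0).round(3),np.linalg.norm(d).round(3),np.degrees(np.arctan2(d[1],d[0])).round(1))
t=camera("top");cv2.imwrite("pics/t2.png",cv2.resize(t["frame"][140:280,240:380],None,fx=4,fy=4,interpolation=cv2.INTER_CUBIC))
E
```

```text
0 -0.05 [196. 428.]
0 0 [238. 380.]
0 0.05 [278. 333.]
0.02 -0.05 [196. 409.]
0.02 0 [238. 361.]
0.02 0.05 [278. 314.]
0.033 -0.05 [195. 397.]
0.033 0 [238. 348.]
0.033 0.05 [278. 302.]
0.046 -0.05 [195. 385.]
0.046 0 [238. 336.]
0.046 0.05 [279. 289.]
0.04 [[0.562, -0.167, 0.04], [0.546, -0.265, 0.04]] mid [ 0.554 -0.216  0.04 ] 0.099 80.7
0.055 [[0.556, -0.156, 0.055], [0.54, -0.253, 0.055]] mid [ 0.548 -0.204  0.055] 0.098 80.7
0.068 [[0.551, -0.147, 0.068], [0.535, -0.242, 0.068]] mid [ 0.543 -0.195  0.068] 0.096 80.7
0.08 [[0.546, -0.139, 0.08], [0.53, -0.233, 0.08]] mid [ 0.538 -0.186  0.08 ] 0.095 80.7
```

View pics/t2.png

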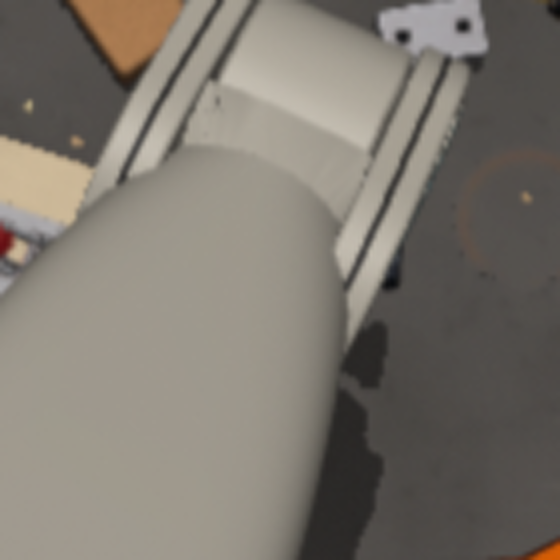

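The tips project as 33 mm above the reported TCP plus the 13 mm open set-back, centred on the guard in x and y (the top view is blocked by the arm; 7 pictures so far). The offset is therefore purely along the tool. I'll descend 25 mm more and grip.

```bash
python3 -m crank '[[0,0.008,0,0,0,0,0],[0,0.008,0,0,0,0,0],[0,0.009,-0.001,0,0,0,0],[0,0,0,0,0,0,1],[0,0,0,0,0,0,1],[0,0,0,0,0,0,1],[0,0,0,0,0,0,1],[0,0,0,0,0,0,1],[0,0,0,0,0,0,1],[0,0,0,0,0,0,1],[0,0,0,0,0,0,1]]'
python3 -m crank '[[0,0,0,0,0,0,1],[0,-0.01,0,0,0,0,1],[0,-0.02,0,0,0,0,1],[0,-0.03,0,0,0,0,1],[0,-0.03,0,0,0,0,1],[0,-0.025,0,0,0,0,1],[0,-0.01,0,0,0,0,1],[0,0,0,0,0,0,1],[0,0,0,0,0,0,1]]'
python3 - <<'E'
from h import *
plan([.535,-.431,.122],-8.9)
E
```

```text
time: 6.8
position: [0.545, -0.1963, -0.0024]
tool_rot: [-1.169, 1.269, -1.269]
force: [-0.7, -0.1, -1.3]
grip_width: 0.0548
time: 7.7
position: [0.5444, -0.196, 0.1218]
tool_rot: [-1.17, 1.27, -1.268]
force: [-0.6, 0.1, -2.2]
grip_width: 0.0542
turn(tool,deg) [-4.0000e-02 -1.7579e+02 -1.1000e-01] shift after turn [-2.336e-01 -2.000e-04 -2.710e-02]
turn(tool,deg) [ 0.07  4.21 -0.03] shift after turn [ 2.336e-01 -2.000e-04  2.710e-02]
q6 2.766 pos [ 0.5444 -0.196   0.1218] F [-0.55  0.07 -2.24] w 0.0542 t 7.7 R [[-0.08, -0.0, 1.0], [-1.0, 0.0, -0.08], [-0.0, -1.0, -0.0]]
```

```bash
python3 -m crank '[[0,0,0,0,2.1,0,1],[0,0,0,0,2.1,0,1],[0.015,0,0.002,0,0,0,1],[0.03,0,0.0035,0,0,0,1],[0.035,0,0.004,0,0,0,1],[0.04,0,0.005,0,0,0,1],[0.04,0,0.0045,0,0,0,1],[0.035,0,0.004,0,0,0,1],[0.025,0,0.003,0,0,0,1],[0.0135,0,0.001,0,0,0,1],[0,0,0,0,0,0,1],[0,0,0,0,0,0,1]]'
python3 - <<'E'
from h import *
import pickle
plan([.535,-.431,.122],-8.9)
s=camera("scene");f=s["frame"].copy()
a=np.radians(-8.9);ux=np.array([np.cos(a),np.sin(a),0]);uy=np.array([-ux[1],ux[0],0]);c=np.array([.535,-.431,.1])
s0=pickle.load(open("scene0.pkl","rb"))["frame"]
x0,y0=260,120
z=np.hstack([cv2.resize(i[y0:y0+90,x0:x0+100],None,fx=4,fy=4,interpolation=cv2.INTER_CUBIC) for i in(s0,f)])
q=proj(s,[c+ux*i*.105+uy*j*.014 for i,j in((-1,-1),(1,-1),(1,1),(-1,1))])
cv2.polylines(z,[((q-[x0,y0]+.5)*4).astype(int)],True,(0,0,255),1);print(q.round(1))
cv2.imwrite("pics/s3.png",z)
E
```

```text
time: 8.9
position: [0.535, -0.4302, 0.1216]
tool_rot: [-1.132, 1.325, -1.32]
force: [0.9, 0.7, -0.7]
grip_width: 0.0542
turn(tool,deg) [-1.7000e-01 -1.7998e+02 -1.5000e-01] shift after turn [-0.0008 -0.0004 -0.0001]
turn(tool,deg) [ 0.1   0.02 -0.11] shift after turn [ 0.0008 -0.0004  0.0001]
q6 2.525 pos [ 0.535  -0.4302  0.1216] F [ 0.88  0.73 -0.75] w 0.0542 t 8.9 R [[-0.15, -0.0, 0.99], [-0.99, 0.0, -0.15], [-0.0, -1.0, -0.0]]
[[355.4 167.4]
 [295.8 137.7]
 [290.2 142.5]
 [350.2 172.9]]
```

View pics/s3.png

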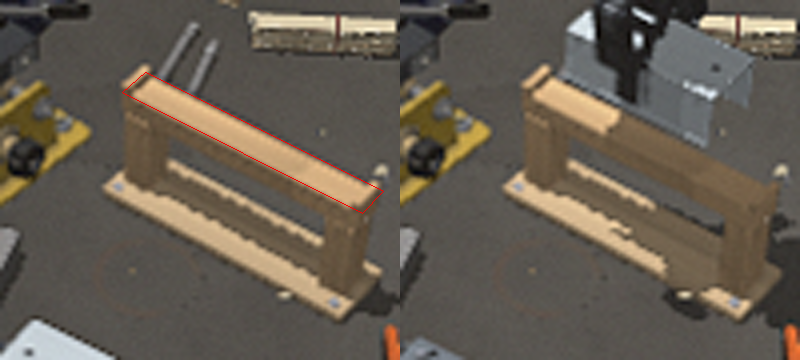

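The overlay of the measured bar matches the picture within 2–3 mm, and the guard hangs level in the grip above it (8 pictures so far). Next I lower, release and rise.

```bash
python3 -m crank '[[0,0.01,0,0,0,0,1],[0,0.02,0,0,0,0,1],[0,0.02,0,0,0,0,1],[0,0.015,0,0,0,0,1],[0,0.01,0,0,0,0,1],[0,0.006,0,0,0,0,1],[0,0.004,0,0,0,0,1],[0,0.003,0,0,0,0,1],[0,0,0,0,0,0,1],[0,0,0,0,0,0,1]]'
python3 -m crank '[[0,0,0,0,0,0,0],[0,0,0,0,0,0,0],[0,0,0,0,0,0,0],[0,0,0,0,0,0,0],[0,0,0,0,0,0,0],[0,0,0,0,0,0,0],[0,0,0,0,0,0,0]]'
python3 - <<'E'
from h import *
s=camera("scene");f=s["frame"]
cv2.imwrite("pics/s4.png",cv2.resize(f[110:220,250:380],None,fx=4,fy=4,interpolation=cv2.INTER_CUBIC))
plan([.448,.049,.122],-1.8)
E
```

```text
time: 9.95
position: [0.536, -0.4316, 0.0352]
tool_rot: [-1.132, 1.322, -1.324]
force: [0.0, -0.6, -0.6]
grip_width: 0.0545
time: 10.65
position: [0.5356, -0.4312, 0.0346]
tool_rot: [-1.132, 1.323, -1.323]
force: [0.1, -0.1, -0.1]
grip_width: 0.0854
turn(tool,deg) [1.0000e-02 1.7291e+02 1.0000e-02] shift after turn [ 0.4772 -0.0874  0.1026]
turn(tool,deg) [ 0.   -7.09 -0.  ] shift after turn [-0.4772 -0.0874 -0.1026]
q6 2.525 pos [ 0.5356 -0.4312  0.0346] F [0.45 0.23 0.96] w 0.0853 t 10.7 R [[-0.15, -0.0, 0.99], [-0.99, 0.0, -0.15], [-0.0, -1.0, -0.0]]
```

View pics/s4.png

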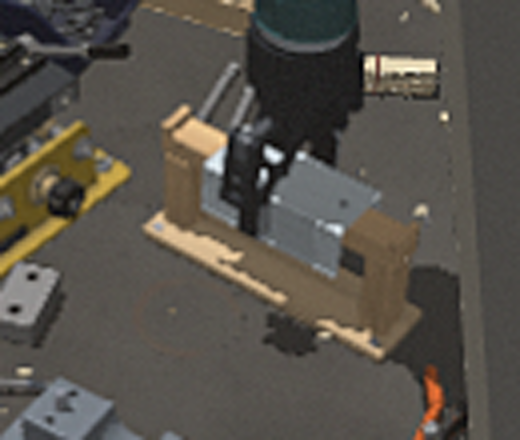

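The guard sits astride the bar with the fingers open (9 pictures so far). I'll rise clear, make the half turn to suit the wrist range, and then go to the cap.

```bash
python3 -m crank '[[0,0,0,0,0,0,0],[0,-0.01,0,0,0,0,0],[0,-0.02,0,0,0,0,0],[0,-0.03,0,0,0,0,0],[0,-0.03,0,0,0,0,0],[0,-0.03,0,0,0,0,0],[0,0,0,0,-7.1,0,0],[0,0,0,0,-8,0,0],[0,0,0,0,-8,0,0],[0,0,0,0,-8,0,0],[0,0,0,0,-8,0,0],[0,0,0,0,-8,0,0]]'
python3 -m crank '[[0,0,0,0,-8,0,0],[0,0,0,0,-8,0,0],[0,0,0,0,-8,0,0],[0,0,0,0,-8,0,0],[0,0,0,0,-8,0,0],[0,0,0,0,-8,0,0],[0,0,0,0,-8,0,0],[0,0,0,0,-8,0,0],[0,0,0,0,-8,0,0],[0,0,0,0,-8,0,0],[0,0,0,0,-8,0,0],[0,0,0,0,-8,0,0]]'
python3 -m crank '[[0,0,0,0,-8,0,0],[0,0,0,0,-8,0,0],[0,0,0,0,-8,0,0],[0,0,0,0,-8,0,0],[0,0,0,0,-8,0,0],[0,0,0,0,-4,0,0],[0,0,0,0,0,0,0]]'
python3 -c "
from h import *
plan([.448,.049,.122],-1.8)"
```

```text
time: 11.9
position: [0.5357, -0.4313, 0.1556]
tool_rot: [-1.455, 0.7, -0.702]
force: [0.4, -0.2, -0.2]
grip_width: 0.0854
time: 13.1
position: [0.5357, -0.4313, 0.1555]
tool_rot: [-1.485, -0.608, 0.608]
force: [-0.4, 0.6, -0.1]
grip_width: 0.0855
time: 13.8
position: [0.5358, -0.4313, 0.1555]
tool_rot: [-1.225, -1.186, 1.186]
force: [-0.1, 0.5, 0.6]
grip_width: 0.0851
turn(tool,deg) [ 0.04 -0.   -0.03] shift after turn [0.4773 0.0335 0.1028]
turn(tool,deg) [5.0e-02 1.8e+02 6.0e-02] shift after turn [-0.4773  0.0335 -0.1028]
q6 -0.74 pos [ 0.5358 -0.4313  0.1555] F [-0.14  0.48  0.6 ] w 0.0851 t 13.8 R [[0.03, 0.0, -1.0], [1.0, -0.0, 0.03], [-0.0, -1.0, -0.0]]
```

```bash
python3 -m crank '[[0.02,0,0.0045,0,0,0,0],[0.042,0,0.009,0,0,0,0],[0.046,0,0.01,0,0,0,0],[0.046,0,0.01,0,0,0,0],[0.046,0,0.01,0,0,0,0],[0.046,0,0.01,0,0,0,0],[0.046,0,0.01,0,0,0,0],[0.046,0,0.01,0,0,0,0],[0.046,0,0.01,0,0,0,0],[0.046,0,0.01,0,0,0,0],[0.03,0,0.006,0,0,0,0],[0.017,0,0.0033,0,0,0,0]]'
python3 -m crank '[[0,0.02,0,0,0,0,0],[0,0.02,0,0,0,0,0],[0,0,0,0,0,0,0],[0,0,0,0,0,0,0]]'
python3 - <<'E'
from h import *
plan([.4482,.0491,-.022],-1.8)
c=camera("top");s=camera("scene")
# guard after hanging, and housing (dowels), seen from the top
cv2.imwrite("pics/t3.png",np.hstack([cv2.resize(c["frame"][145:265,280:430],None,fx=5,fy=5,interpolation=cv2.INTER_CUBIC)]))
E
```

```text
time: 15.0
position: [0.4469, 0.0511, 0.1553]
tool_rot: [-1.224, -1.187, 1.186]
force: [0.1, -0.5, -0.5]
grip_width: 0.0856
time: 15.4
position: [0.4476, 0.0488, 0.115]
tool_rot: [-1.224, -1.185, 1.186]
force: [-0.3, 0.3, 0.4]
grip_width: 0.0854
turn(tool,deg) [-0.02 -0.04 -0.  ] shift after turn [ 0.0003  0.137  -0.0006]
turn(tool,deg) [ 0.0000e+00  1.7996e+02 -3.0000e-02] shift after turn [-0.0003  0.137   0.0006]
q6 -0.003 pos [0.4476 0.0488 0.115 ] F [-0.34  0.33  0.45] w 0.0854 t 15.4 R [[0.03, -0.0, -1.0], [1.0, -0.0, 0.03], [-0.0, -1.0, 0.0]]
```

View pics/t3.png

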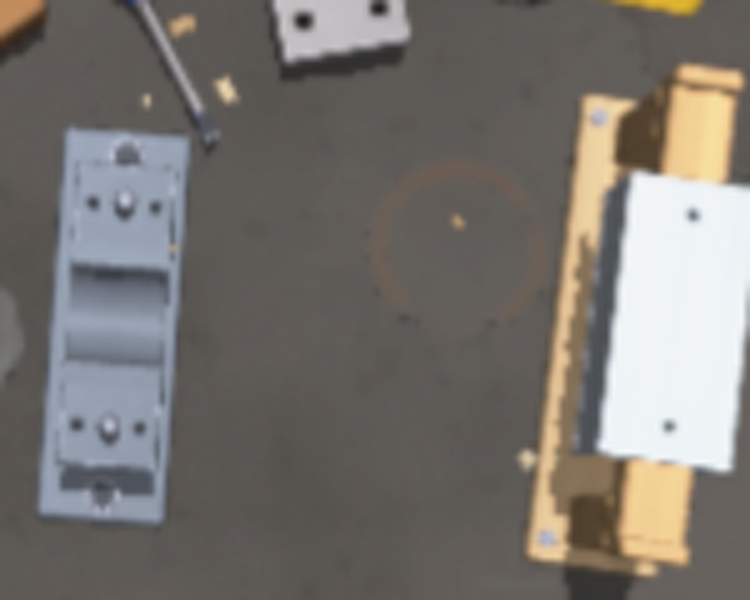

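The bare housing shows dowel tips at crop (124,203) and (110,428). Guard is astride the bar, aligned, near its middle (10 pictures so far).

```bash
python3 -m crank '[[0,0.03,-0.0005,0,0,0,0],[0,0.035,0,0,0,0,0],[0,0.03,0,0,0,0,0],[0,0.02,0,0,0,0,0],[0,0.012,0,0,0,0,0],[0,0.01,0,0,0,0,0],[0,0,0,0,0,0,0],[0,0,0,0,0,0,0]]'
python3 -m crank '[[0,0,0,0,0,0,1],[0,0,0,0,0,0,1],[0,0,0,0,0,0,1],[0,0,0,0,0,0,1],[0,0,0,0,0,0,1],[0,0,0,0,0,0,1],[0,0,0,0,0,0,1],[0,0,0,0,0,0,1],[0,0,0,0,0,0,1]]'
python3 - <<'E'
from h import *
c=camera("top")
D=lambda a:np.array(a)/5+[280-.4,145-.4]
for n,a,z in(("dowel tips",[[124,203],[110,428]],.066),("screw holes",[[123.5,205],[108.5,427]],.05),("foot",[[127,154],[103,494]],.01)):
    P=ray(c,D(a),z)[:,:2];d=P[0]-P[1];print(n,P.mean(0).round(4),np.linalg.norm(d).round(4),np.degrees(np.arctan2(d[1],d[0])).round(2))
plan([.545,-.1957,.1],-5)
E
```

```text
time: 16.3
position: [0.4493, 0.0487, -0.0216]
tool_rot: [-1.225, -1.187, 1.185]
force: [0.4, -0.0, 1.1]
grip_width: 0.0856
time: 17.2
position: [0.4492, 0.0487, -0.0215]
tool_rot: [-1.225, -1.187, 1.186]
force: [-1.4, -0.9, 6.5]
grip_width: 0.043
dowel tips [ 0.5436 -0.1955] 0.0998 -4.31
screw holes [ 0.545  -0.1955] 0.1003 -4.61
foot [ 0.5456 -0.1962] 0.1603 -4.78
turn(tool,deg) [ 0.09  3.21 -0.  ] shift after turn [-0.2351 -0.1215 -0.1168]
turn(tool,deg) [-1.0000e-02 -1.7679e+02 -1.3000e-01] shift after turn [ 0.2351 -0.1215  0.1168]
q6 -0.004 pos [ 0.4492  0.0487 -0.0215] F [-0.49  0.79  5.87] w 0.0429 t 17.25 R [[0.03, 0.0, -1.0], [1.0, -0.0, 0.03], [-0.0, -1.0, -0.0]]
```

```bash
python3 -m crank '[[0,-0.01,0,0,0,0,1],[0,-0.02,0,0,0,0,1],[0,-0.03,0,0,0,0,1],[0,-0.03,0,0,0,0,1],[0,-0.03,0,0,0,0,1],[0,-0.02,0,0,0,0,1],[0,0,0,0,2.9,0,1],[0,0,0,0,0,0,1],[0,0,0,0,0,0,1]]'
python3 -c "
from h import *
plan([.5455,-.1956,.12],-4.7)"
```

```text
time: 18.15
position: [0.4471, 0.0488, 0.117]
tool_rot: [-1.245, -1.148, 1.15]
force: [-0.2, -0.7, -2.9]
grip_width: 0.0434
turn(tool,deg) [-0.11  0.06 -0.  ] shift after turn [-0.2356 -0.003  -0.1181]
turn(tool,deg) [-1.0000e-02 -1.7994e+02  1.7000e-01] shift after turn [ 0.2356 -0.003   0.1181]
q6 0.046 pos [0.4471 0.0488 0.117 ] F [-0.24 -0.68 -2.9 ] w 0.0434 t 18.15 R [[0.08, -0.0, -1.0], [1.0, 0.0, 0.08], [-0.0, -1.0, 0.0]]
```

```bash
python3 -m crank '[[-0.01,0,-0.005,0,0,0,1],[-0.025,0,-0.0125,0,0,0,1],[-0.035,0,-0.0175,0,0,0,1],[-0.035,0,-0.0175,0,0,0,1],[-0.035,0,-0.0175,0,0,0,1],[-0.035,0,-0.0175,0,0,0,1],[-0.03,0,-0.015,0,0,0,1],[-0.02,0,-0.01,0,0,0,1],[-0.0106,0,-0.005,0,0,0,1],[0,0.01,0,0,0,0,1],[0,0,0,0,0,0,1],[0,0,0,0,0,0,1]]'
python3 - <<'E'
from h import *
plan([.5455,-.1956,.055],-4.7)
s=camera("scene");cv2.imwrite("pics/s5.png",cv2.resize(s["frame"][150:260,220:340],None,fx=5,fy=5,interpolation=cv2.INTER_CUBIC))
E
```

```text
time: 19.35
position: [0.5444, -0.1939, 0.1063]
tool_rot: [-1.243, -1.148, 1.15]
force: [0.3, 0.1, -3.0]
grip_width: 0.0428
turn(tool,deg) [-0.18  0.08  0.09] shift after turn [-0.0016  0.0513 -0.0012]
turn(tool,deg) [ 1.4000e-01 -1.7992e+02  2.8000e-01] shift after turn [0.0016 0.0513 0.0012]
q6 -0.374 pos [ 0.5444 -0.1939  0.1063] F [ 0.3   0.07 -3.  ] w 0.0428 t 19.35 R [[0.08, -0.0, -1.0], [1.0, 0.0, 0.08], [0.0, -1.0, 0.0]]
```

View pics/s5.png

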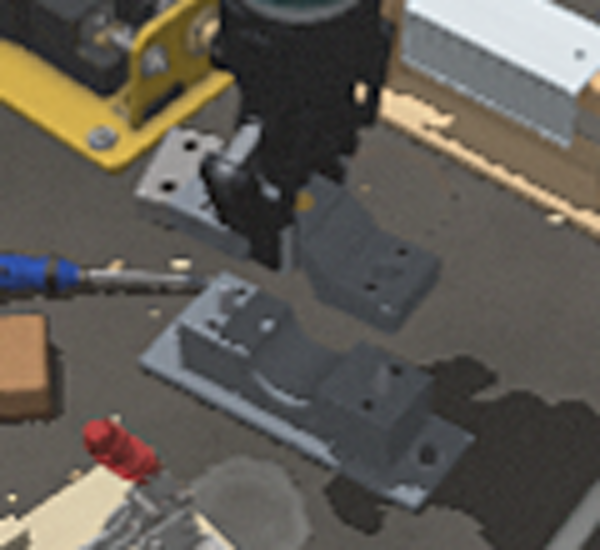

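The cap is level in the grip and the dowels are clear below it; its crown dot is at crop (305,200) (11 pictures so far). I'll check the cap's place in the grip numerically from that dot.

```bash
python3 - <<'E'
from h import *
import pickle
t0=pickle.load(open("top0.pkl","rb"));s0=pickle.load(open("scene0.pkl","rb"));s=camera("scene");S=sense()
def dot(c,box):
    x,y,w,h=box;f=cv2.cvtColor(c["frame"],cv2.COLOR_BGR2HSV)[y:y+h,x:x+w]
    m=cv2.inRange(f,(12,110,70),(35,255,255));n,l,st,ce=cv2.connectedComponentsWithStats(m)
    return [(st[i,4],(ce[i]+[x,y]).round(1).tolist()) for i in range(1,n)]
a=dot(t0,(186,240,22,25));b=dot(s0,(245,290,45,40));d=dot(s,(272,180,20,20));print(a,b,d)
pt=lambda L:[max(L)[1]]
c0=np.array([.4482,.0492])
A=ray(t0,pt(a),.038)[0,:2];B=ray(s0,pt(b),.038)[0,:2];print("dot start top/scene",A.round(4),B.round(4))
z=S["position"][2]+.0215+.038;Dn=ray(s,pt(d),z)[0,:2]
th=np.radians(-2.9);Rm=np.array([[np.cos(th),-np.sin(th)],[np.sin(th),np.cos(th)]])
for n,q in(("top",A),("scene",B)): print("cap now",n,(Dn-Rm@(q-c0)).round(4))
print(S["position"].round(4))
# scene-view estimate of the dowel tips from the last crop
P=ray(s,np.array([[268,324],[382,366]])/5+[219.6,149.6],.066)[:,:2];print("dowels scene",P.round(4).tolist(),P.mean(0).round(4))
E
```

```text
[(np.int32(17), [194.6, 251.9])] [(np.int32(16), [266.0, 307.5])] [(np.int32(9), [279.9, 189.3])]
dot start top/scene [0.4482 0.05  ] [0.4468 0.0485]
cap now top [ 0.5435 -0.1954]
cap now scene [ 0.545 -0.194]
[ 0.5454 -0.1943  0.1074]
dowels scene [[0.5613, -0.1895], [0.4948, -0.1931]] [ 0.5281 -0.1913]
```

```bash
python3 -m crank '[[-0.0015,0.02,0,0,0,0,1],[0,0.02,0,0,0,0,1],[0,0.01,0,0,0,0,1],[0,0.004,0,0,0,0,1],[0,0.004,0,0,0,0,1],[0,0.003,0,0,0,0,1],[0,0.002,0,0,0,0,1],[0,0,0,0,0,0,1],[0,0,0,0,0,0,1]]'
python3 -c "
from h import *
plan([.5455,-.1956,.0285],-4.7)"
```

```text
time: 20.35
position: [0.5463, -0.1973, 0.045]
tool_rot: [-1.247, -1.149, 1.149]
force: [0.7, 0.6, -2.6]
grip_width: 0.0432
turn(tool,deg) [ 0.03  0.   -0.01] shift after turn [0.0016 0.0165 0.0009]
turn(tool,deg) [-2.0e-02 -1.8e+02 -5.0e-02] shift after turn [-0.0016  0.0165 -0.0009]
q6 -0.376 pos [ 0.5463 -0.1973  0.045 ] F [ 0.73  0.63 -2.59] w 0.0432 t 20.35 R [[0.08, 0.0, -1.0], [1.0, -0.0, 0.08], [-0.0, -1.0, -0.0]]
```

```bash
python3 -m crank '[[0.0008,0.002,0,0,0,0,1],[0,0.002,0,0,0,0,1],[0,0.002,0,0,0,0,1],[0,0,0,0,0,0,1],[0,0,0,0,0,0,1]]'
python3 -c "
from h import *
plan([.5455,-.1956,.0285],-4.7)"
```

```text
time: 20.85
position: [0.5459, -0.1963, 0.0384]
tool_rot: [-1.246, -1.149, 1.149]
force: [0.1, 0.3, -2.5]
grip_width: 0.0428
turn(tool,deg) [-0.02  0.01  0.01] shift after turn [0.0006 0.0099 0.0005]
turn(tool,deg) [ 1.0000e-02 -1.7999e+02  3.0000e-02] shift after turn [-0.0006  0.0099 -0.0005]
q6 -0.375 pos [ 0.5459 -0.1963  0.0384] F [ 0.08  0.3  -2.55] w 0.0428 t 20.85 R [[0.08, -0.0, -1.0], [1.0, 0.0, 0.08], [0.0, -1.0, 0.0]]
```

Cap bottom is now about 6 mm below the dowel tips with no contact force, so the dowels have entered the holes. Continuing down.

```bash
python3 -m crank '[[0,0.002,0,0,0,0,1],[0,0.002,0,0,0,0,1],[0,0.002,0,0,0,0,1],[0,0.002,0,0,0,0,1],[0,0,0,0,0,0,1],[0,0,0,0,0,0,1]]'
python3 -c "
from h import *
plan([.5455,-.1956,.0285],-4.7)"
```

```text
time: 21.45
position: [0.546, -0.1963, 0.0305]
tool_rot: [-1.247, -1.149, 1.149]
force: [-0.4, 0.8, -2.1]
grip_width: 0.0433
turn(tool,deg) [-0.01  0.01  0.  ] shift after turn [0.0007 0.002  0.0005]
turn(tool,deg) [ 0.0000e+00 -1.7999e+02  2.0000e-02] shift after turn [-0.0007  0.002  -0.0005]
q6 -0.375 pos [ 0.546  -0.1963  0.0305] F [-0.45  0.76 -2.05] w 0.0433 t 21.45 R [[0.08, -0.0, -1.0], [1.0, 0.0, 0.08], [0.0, -1.0, 0.0]]
```

```bash
python3 -m crank '[[0,0.001,0,0,0,0,1],[0,0.001,0,0,0,0,1],[0,0,0,0,0,0,1],[0,0,0,0,0,0,1]]'
python3 -m crank '[[0,0.001,0,0,0,0,1],[0,0.001,0,0,0,0,1],[0,0,0,0,0,0,1],[0,0,0,0,0,0,1]]'
```

```text
time: 21.85
position: [0.546, -0.1963, 0.0286]
tool_rot: [-1.247, -1.149, 1.149]
force: [-0.6, -0.9, -3.4]
grip_width: 0.0428
time: 22.25
position: [0.5461, -0.1964, 0.0285]
tool_rot: [-1.247, -1.149, 1.149]
force: [-4.5, 1.2, 8.7]
grip_width: 0.0431
```

```bash
python3 -m crank '[[0,0.001,0,0,0,0,1],[0,0.001,0,0,0,0,1],[0,0,0,0,0,0,1],[0,0,0,0,0,0,1]]'
python3 -m crank '[[0,0.001,0,0,0,0,1],[0,0,0,0,0,0,1],[0,0,0,0,0,0,1],[0,0,0,0,0,0,1],[0,0,0,0,0,0,1]]'
```

```text
time: 22.65
position: [0.5461, -0.1964, 0.0284]
tool_rot: [-1.247, -1.149, 1.149]
force: [-8.4, 3.7, 20.4]
grip_width: 0.0429
time: 23.15
position: [0.5462, -0.1964, 0.0284]
tool_rot: [-1.248, -1.149, 1.149]
force: [-10.5, 4.3, 25.1]
grip_width: 0.0428
```

```bash
python3 -m crank '[[0,0,0,0,0,0,1],[0,0,0,0,0,0,1],[0,0,0,0,0,0,1],[0,0,0,0,0,0,1]]'
python3 - <<'E'
from h import *
s=camera("scene");cv2.imwrite("pics/s6.png",cv2.resize(s["frame"][120:290,215:385],None,fx=3.5,fy=3.5,interpolation=cv2.INTER_CUBIC))
plan([.5455,-.1956,.0285],-4.7)
E
```

```text
time: 23.55
position: [0.5462, -0.1964, 0.0284]
tool_rot: [-1.248, -1.149, 1.149]
force: [-10.6, 4.4, 26.6]
grip_width: 0.0429
turn(tool,deg) [ 0.04  0.01 -0.03] shift after turn [ 0.0007 -0.0001  0.0007]
turn(tool,deg) [-5.0000e-02 -1.7999e+02 -6.0000e-02] shift after turn [-0.0007 -0.0001 -0.0007]
q6 -0.375 pos [ 0.5462 -0.1964  0.0284] F [-10.16   4.76  25.13] w 0.0431 t 23.6 R [[0.08, 0.0, -1.0], [1.0, -0.0, 0.08], [-0.0, -1.0, -0.0]]
```

View pics/s6.png

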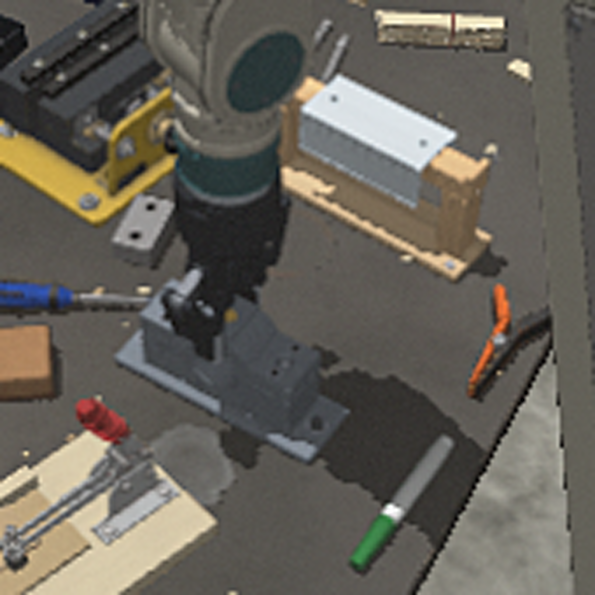

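The cap sits flush on the housing with the fingers still holding it. The guard hangs level astride the bar, and the marker, clamp and block are where they were (12 pictures). Handing in.

```bash
python3 -c "
from h import *
print(close_job()); print(sense()['force'])"
```

```text
the job is handed in; nothing more can be done
None
the job is handed in; nothing more can be done
```

The guard is off the housing and hangs astride the rail's bar. The cap is seated on both dowels with the robot still gripping it and pressing down. I handed the job in at about 23.6 s of the 64 s allowed; the hand-in gives no verdict.

**Last checks:**
- **Cap:** it stopped at the height expected for fully home (reported tool height 0.0284 m; I expected 0.0285 m). The joint looks closed in the last picture, and the jaw is within 0.1° of the housing angle I measured.
- **Press:** the upward force on the tool was steady at 25–27 N, above the 15 N you asked for. There was also a sideways force of about 11 N on the tool, probably the cap bearing on the dowels or friction; I left it.
- **Guard:** it is level, in line with the bar and near its middle, clear of the robot. I judged this from the pictures and did not measure its final position.
- **Marker, clamp and block:** they look where they started.

**What disagreed:**
- **Tool height:** the real fingertips sit about 33 mm above the reported tool position. Because of this, my first grasp closed on air and pressed the top of the guard lightly (about 8 N). The guard did not shift, and I corrected for the offset in every later move.
- **Position readings:** they wander by 1–2 mm between calls. The camera estimates of the housing centre also spread by about 2 mm.

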